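# Close the filament dry box

## Task

The large white screw cap on top of the filament dry box sits loose and high on its neck, just past its thread start. Take it by its wing and, without lifting it off, turn it backward (anticlockwise seen from above) until the wing points along the long start ribs and the cap drops a little, then turn it forward (clockwise) to its stop, so that the wing points at the double ribs, and let go. Leave the little printed chess rook standing where it is.

Things in the scene. Friction and masses are not known exactly. Their poses are not given: they have to be found in the camera images.
- cap: Loose white cap, 0.12 kg. Disc 84 mm across, 6 thick; upright wing on top 70 long, 14 wide, its top 40 mm above the origin (centre of the disc's underside). x along the wing, z up; a half turn is the same. Below, a 49 mm plug reaches 22 mm down, with two lugs under the wing ends. Turns easily; a firm grip keeps it from dropping by itself: follow it down pressing lightly, or hold it slackly.
- neck (a point): Centre of the big black neck's top rim (80 mm across); z up is the turning axis, x along the start ribs. At first the cap's origin is 10 mm above it, the wing 42 to 62 degrees clockwise (from above) of x. With the wing within 14 degrees of x the cap drops 10 mm, disc on rim. It then turns clockwise, level, 2 mm play, to a hard stop at 66 degrees. Anticlockwise it is barred about 20 degrees past x.
- drybox: Fixed filament dry box: clear tub with grey lid 220 x 290 mm (x, y), lid top 105 mm above the origin (centre of its underside). Big neck at x 0, y 65, rim 133 mm up. White ribs on the lid by the neck: one long one each side (along x) marks the start, two short ones side by side, 66 degrees clockwise, mark closed. The smaller capped port is already closed; leave it.
- rook: Loose blue printed chess rook, 38 mm across and 52 mm tall, standing on the dry box's lid 150 mm or more from the neck's axis; origin at the centre of its foot, z up. Leave it alone.
Things that resemble listed ones, but are neither listed nor needed, are in the scene too. Of the things that look like the cap, the middle-sized one is meant.

How it is judged:
On the way, in this order (a step that is already met when the one before it is completed fails the run):
1. the cap has dropped onto the neck with its wing at the start ribs (z of cap in the frame of neck below 0.003 m and horizontal distance between cap and neck below 0.006 m and angle between cap's own z axis and vertical below 0.1 rad and angle between the x axis of cap and the x axis of neck, either way round below 0.4 rad), for 0.1 s.
2. the cap is turned forward to the closed ribs (z of cap in the frame of neck below 0.003 m and horizontal distance between cap and neck below 0.006 m and angle between cap's own z axis and vertical below 0.1 rad and angle between the x axis of cap and the x axis of neck, either way round above 0.87 rad), for 0.2 s.
At the end, for the whole second after the job is handed in: The cap lies flat down on the neck (origin within 3 mm of the rim's height, within 6 mm of its axis, tilt under 0.1 rad), its wing turned at least 50 degrees clockwise from the start ribs, at rest and released; the rook still stands upright (all of step 2 and linear speed of cap below 0.02 m/s and angle between rook's own z axis and vertical below 0.2 rad); the robot touches nothing.
It fails at once if the cap is lifted off (more than 8 mm above where it rested) (z of cap in the frame of neck above 0.018 m).
It fails at once if the cap, still high, is turned clockwise past 80 degrees from the start ribs instead of backward (z of cap in the frame of neck above 0.007 m and angle between the x axis of cap and the x axis of neck, either way round above 1.4 rad).
It fails at once if the rook is moved more than 30 mm (distance of rook from where it was at the start of the episode above 0.03 m).
It also fails if it takes over 35 s, if anything falls off the work surface, if the arm or the gripper's body presses on something with over 40 N, if the wrist force passes 120 N, or if a joint passes its speed limit or range.

## Robot

A 6-joint arm with a two-finger parallel gripper is mounted at the origin on the work surface. World frame = base frame: x ahead of the robot, y to its left, z up, the work surface at z = 0. Lengths are in m, angles in rad, forces in N, time in s.
With the tool pointing down it reaches from about 0.3 to 0.775 m from the base axis. Payload 14.6 kg.
Tool frame: the origin (TCP) lies on the centre line of the jaws, within the pads' length; the fingertips stand 14 mm ahead of it and the grasp point (between the pads) lies 5 mm behind it; z points along the fingers, y is the line along which they close (so a half turn about z gives the same grasp; the last joint's range is limited). The gripper opens to 94 mm and grips with 3 to 60 N. Pads are 16 mm wide; open, the fingers measure 119 mm over their backs; the gripper's body (75 mm by 177 mm) begins 78 mm behind the grasp point.
Start: joints at [-1.29, 0.3, 1.521, -0, 1.321, -0.067], TCP at [0.187, -0.517, 0.219] pointing down, gripper open.
Joint ranges: [-3.03, 3.03], [-0.79, 2.21], [0.23, 2.52], [-1.04, 4.18], [0, 3.07], [-2.55, 2.55]. Speed limits (rad/s): [2.22, 2.22, 2.57, 3.14, 3.14, 3.14].

## Interface

Orientations are given as a unit quaternion [x, y, z, w].
In Python, from rig import * gives the robot as it stands.
- The arm moves only by the tool servo_tool, never from a script. Its argument "increments" is a list of rows, each a list of 7 numbers: the shift along the tool's x, y, z in cm, then the turn, a rotation vector about the tool's x, y, z in degrees, then the closure in counts, from 0 (fully open) to 255 (shut). In form: [[dx, dy, dz, ax, ay, az, grip], ...]. A call has 1 to 8 rows; each row shifts and turns the commanded pose from where the row before left it, along the tool's axes as they then stand; what a row does not reach is not made up. A row lasts 1/10 s, in which the tool goes at most 50 mm and 8.59 degrees, less where a joint would pass 70% of its speed; a pose out of reach is approached as far as the arm can. A call with a gripper value outside its range is refused whole. The fingers move at their own pace and stop on an object; "squeeze" is the grip in N (left out, the last holds). Time passes only in rows, so rows that do not move let the fingers close. It gives the time, the measured TCP pose, the force, the opening and the grip force at its end, in the units of the state.
- sense(): the state, without advancing time (a new reading comes with each control period).
- get_image(name): name is "scene" or "top"; returns the picture (420x560x3 uint8, red, green, blue); there is no depth.
- camera_params(name): a dict with "vertical_fov" (degrees; the focal length in pixels is half the picture's height over the tangent of half this angle, whatever the lens; pixels are square), "cx", "cy" (the principal point, pixels), "rvec" (rotation vector, rad) and "tvec" (3), from world to camera coordinates, as OpenCV has them. Camera axes: x right, y down, z forward; pixel columns grow to the right and rows downward; lengths in m; the calibration is good to about 2 mm. A picture is of the moment at which its call begins. camera_params takes no time and is no camera call.
- finish_job(): hands the job in; it is judged then, once.
The state is a dict: "time_s": time; "q": joint angles; "dq": joint speeds; "effort": joint torques, N m; "position": TCP position; "tcp_rot": TCP orientation; "contact_force": force on the tool from outside, world axes, zero at the start; "ft_torque": the same for the moment, N m; "width": finger opening in m; "gripper_force": force on a finger pad.
Only numpy, scipy, OpenCV 4.12 (cv2) and the standard library are available. Lean on these libraries where they do the work, as an engineer would, in place of code of your own. Each camera call takes 0.05 s, during which the arm holds its last target. There are 200 camera calls.

## Working session

There is one attempt and no reset: what is moved stays moved. The work goes in short steps, Python scripts to look and compute and a tool call to move; the robot and the scene stay as the last step left them, time stands still between calls to the robot, and variables do not carry over. Pictures are saved under pics/ and viewed, at most 10 in all, crops included, and the job is handed in when it is done.

Besides the shell and the picture viewer there is one more tool, called by a JSON object that holds its "method" and its "body". servo_tool: Moves the arm, as the interface text tells. Its arguments: {"type":"object","properties":{"increments":{"type":"array"},"squeeze":{"type":"number"}},"required":["increments"]}

```bash
mkdir -p pics
python3 - <<'E'
from rig import *
import cv2
for n in("scene","top"):
    im=get_image(n); cv2.imwrite(f"pics/{n}0.png",im[:,:,::-1]); print(n,camera_params(n))
print(sense())
E
```

```text
scene {'vertical_fov': 56.42709293507807, 'cx': 279.9246541485545, 'cy': 211.90663186116433, 'rvec': array([ 1.19751189,  2.48992271, -0.82366789]), 'tvec': array([ 0.2425598 , -0.27422241,  1.09407945])}
top {'vertical_fov': 52.50727475855585, 'cx': 282.44295519477055, 'cy': 211.23959587633198, 'rvec': array([ 2.1471094 , -2.06305228,  0.21550704]), 'tvec': array([0.05773625, 0.50276063, 0.75264535])}
{'time_s': 0.1, 'q': array([-1.28958813e+00,  3.00397513e-01,  1.52147170e+00, -1.65200951e-06,
        1.32067931e+00, -6.65748761e-02]), 'dq': array([-8.26957830e-05, -9.80095370e-04, -2.46426679e-03, -8.04461615e-04,
       -6.77703362e-04,  2.65445725e-04]), 'effort': array([ 1.41501573e-04, -5.32649410e+01, -3.53284085e+01,  7.09344330e-02,
        2.35522381e-02, -6.52036351e-05]), 'position': array([ 0.18740298, -0.5168785 ,  0.21897295]), 'tcp_rot': array([ 9.84918779e-01,  1.73016679e-01, -5.19876633e-05, -4.75100407e-04]), 'contact_force': array([-0.41490155,  0.7396548 ,  0.44406356]), 'ft_torque': array([-0.02094765,  0.04481446, -0.02114013]), 'gripper_force': 0.0, 'width': 0.09435535613821365}
```

View pics/scene0.png

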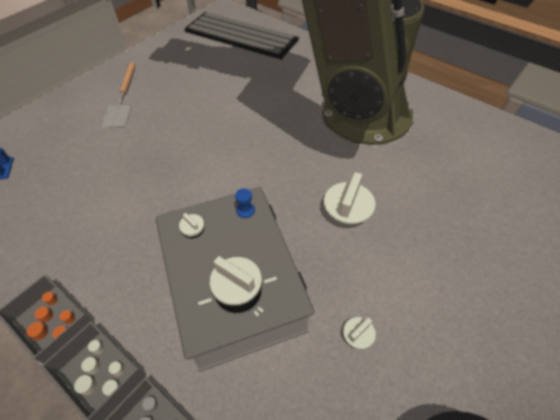

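View pics/top0.png

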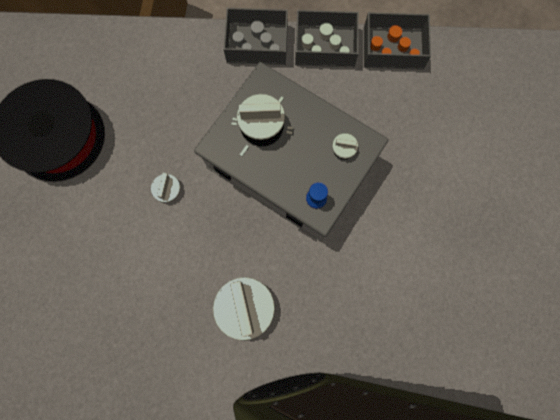

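The scene view shows the box with the cap at (236,280), the rook at (245,203) and ribs at about (205,301) and (270,281). The top view shows the cap at (262,117), ribs at (244,151) and (281,100), and the rook at (317,195). I'll enlarge both.

Run:
```python
import cv2
t=cv2.imread("pics/top0.png")[60:165,190:330]; cv2.imwrite("pics/tc.png",cv2.resize(t,None,fx=5.6,fy=5.6,interpolation=cv2.INTER_CUBIC))
t=cv2.imread("pics/scene0.png")[240:330,180:300]; cv2.imwrite("pics/sc.png",cv2.resize(t,None,fx=6.5,fy=6.5,interpolation=cv2.INTER_CUBIC))
```

```text
(no output)
```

View pics/tc.png

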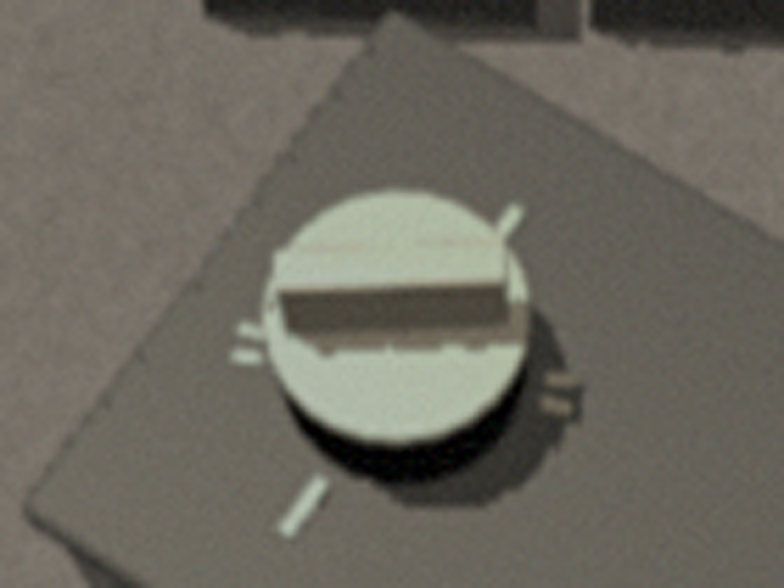

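View pics/sc.png

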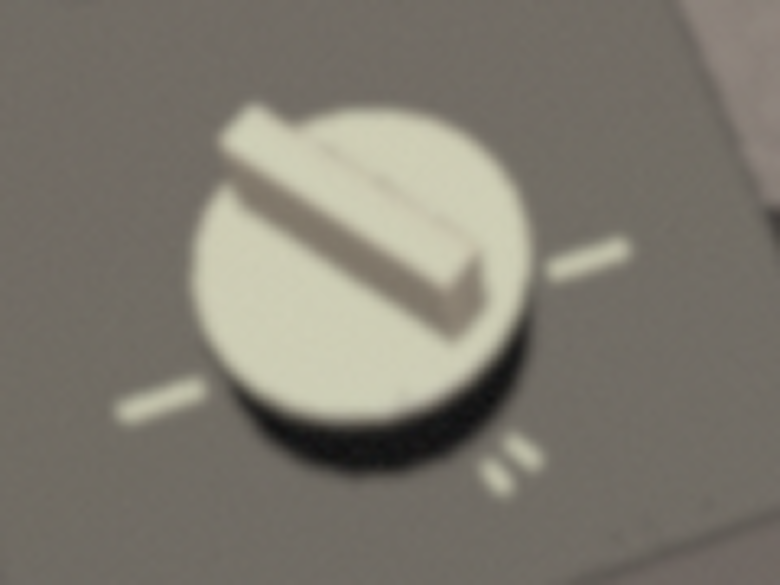

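The top crop shows the wing top corners near (273,250), (505,240), (505,285) and (280,292), with long ribs at (285,533)-(325,480) and (520,207). The scene crop shows the wing top corners at (252,103), (220,145), (450,285) and (480,240), with ribs at (118,412)-(203,385) and (550,273)-(630,243).

```bash
cat > h.py <<'E'
from rig import *
import numpy as np, cv2
def back(n,pts,z,crop=None):
    p=camera_params(n); f=210/np.tan(np.radians(p["vertical_fov"])/2)
    P=np.array(pts,float)
    if crop: s,ox,oy=crop; P=(P+.5)/s-.5+[ox,oy]
    R=cv2.Rodrigues(np.array(p["rvec"]))[0]; c=-R.T@p["tvec"]
    d=np.c_[(P-[p["cx"],p["cy"]])/f,np.ones(len(P))]@R
    return (c+d*((z-c[2])/d[:,2])[:,None])[:,:2]
T=(5.6,190,60); S=(6.5,180,240)
def ang(v): return np.degrees(np.arctan2(v[1],v[0]))
E
python3 - <<'E'
from h import *
np.set_printoptions(precision=4,suppress=True)
for n,c,w,r in(("top",T,[(273,250),(505,240),(505,285),(280,292)],[(285,533),(325,480),(520,207)]),
             ("scene",S,[(252,103),(480,240),(450,285),(220,145)],[(118,412),(203,385),(550,273),(630,243)])):
    W=back(n,w,.183,c); R=back(n,r,.106,c)
    print(n,"wing c",W.mean(0),"sides",[np.linalg.norm(W[i]-W[i-1]).round(4) for i in range(4)],"ang",ang(W[1]-W[0]),ang(W[2]-W[3]))
    print(R.tolist(),"mid ends",(R[0]+R[-1])/2,"ang",ang(R[-1]-R[0]),ang(R[1]-R[0]))
L=back("top",[(262,313),(528,316),(395,190)],.149,T);print("disc top",L)
for n,c in(("top",[(195,150),(265,66),(388,140),(325,235)]),("scene",[(156,212),(264,189),(312,314),(187,350)])):
    print(n,back(n,c,.105).tolist())
print("rook",back("top",[(317,200)],.12),back("scene",[(245,212)],.11))
from scipy.spatial.transform import Rotation as Ro
print(Ro.from_quat(sense()["tcp_rot"]).as_matrix())
E
```

```text
top wing c [0.6485 0.1218] sides [np.float64(0.0137), np.float64(0.0695), np.float64(0.0145), np.float64(0.0671)] ang -85.1363221015863 -85.882144810794
[[0.5909315094648644, 0.15770025860630393], [0.6096549297387013, 0.1457457520585203], [0.708933168711392, 0.08596687594833424]] mid ends [0.6499 0.1218] ang -31.295479639042846 -32.55736761008925
scene wing c [0.6487 0.1213] sides [np.float64(0.0133), np.float64(0.0683), np.float64(0.0132), np.float64(0.0684)] ang 95.71253206407233 95.80853878636283
[[0.7076290485849981, 0.08366260482040427], [0.6886549713020473, 0.0955693237549693], [0.6082709936732216, 0.14542880857292687], [0.588166911862265, 0.15652233166055934]] mid ends [0.6479 0.1201] ang 148.62106542668556 147.89067712607226
disc top [[0.6478 0.1641]
 [0.6499 0.0809]
 [0.6911 0.1246]]
top [[0.597224505256132, 0.24156532727080965], [0.7715812203453369, 0.12188949683759889], [0.6303028437440381, -0.1110834978342982], [0.44946855573695055, 0.0009954384602012534]]
scene [[0.6258606541669243, -0.11863410465516222], [0.44936077799516294, 0.01042548510196617], [0.6036189408711996, 0.24427045051559204], [0.7724082076136066, 0.12644197073905725]]
rook [[0.5082 0.0175]] [[0.5195 0.0217]]
[[ 0.9401  0.3408 -0.0003]
 [ 0.3408 -0.9401  0.0009]
 [ 0.0001 -0.001  -1.    ]]
```

{"method": "servo_tool", "body": {"increments": [[3.6,-2.4,-0.5,0,0,0,0],[3.6,-2.4,-0.5,0,0,0,0],[3.6,-2.4,-0.5,0,0,0,0],[3.6,-2.4,-0.5,0,0,0,0],[3.6,-2.4,-0.5,0,0,0,0],[3.6,-2.4,-0.5,0,0,0,0],[3.6,-2.4,0,0,0,0,0],[3.6,-2.4,0,0,0,0,0]], "squeeze": 10}}

```text
time_s: 0.9
position: [0.3935, -0.2368, 0.2495]
tcp_rot: [0.985, 0.173, 0.0, 0.0]
contact_force: [0.7, -1.8, -0.4]
width: 0.094
gripper_force: 0.0
```

{"method": "servo_tool", "body": {"increments": [[3.6,-2.5,0,0,0,0,0],[3.6,-2.5,0,0,0,0,0],[3.6,-2.5,0,0,0,0,0],[3.6,-2.5,0,0,0,0,0],[3.6,-2.5,0,0,0,0,0],[3.6,-2.5,0,0,0,0,0],[3.6,-2.5,0,0,0,0,0],[3.6,-2.5,0,0,0,0,0]]}}

```text
time_s: 1.7
position: [0.596, 0.0495, 0.2491]
tcp_rot: [0.985, 0.173, -0.0, -0.0]
contact_force: [-0.2, -0.6, 0.4]
width: 0.0942
gripper_force: 0.0
```

{"method": "servo_tool", "body": {"increments": [[3.0,-2.0,0,0,0,0,0],[3.0,-2.0,0,0,0,0,0],[0,0,0,0,0,-8,0],[0,0,0,0,0,-8,0],[0,0,0,0,0,-8,0],[0,0,0,0,0,-8,0],[0,0,0,0,0,-8,0],[0,0,0,0,0,-8,0]]}}

```text
time_s: 2.5
position: [0.638, 0.1058, 0.2489]
tcp_rot: [0.828, 0.561, -0.0, -0.0]
contact_force: [-0.0, -0.2, -0.2]
width: 0.094
gripper_force: 0.0
```

{"method": "servo_tool", "body": {"increments": [[0,0,0,0,0,-8,0],[0,0,0,0,0,-8,0],[0,0,0,0,0,-8,0],[0,0,0,0,0,-3.6,0],[0,0,0,0,0,0,0],[0,0,0,0,0,0,0]]}}

```text
time_s: 3.1
position: [0.6381, 0.1058, 0.2492]
tcp_rot: [0.673, 0.74, -0.0, -0.0]
contact_force: [1.0, 0.2, 0.7]
width: 0.0939
gripper_force: 0.0
```

```bash
cat >> h.py <<'E'
from scipy.spatial.transform import Rotation as Ro
def st(target=None):
    s=sense(); M=Ro.from_quat(s["tcp_rot"]).as_matrix(); np.set_printoptions(precision=4,suppress=True)
    print("t",s["time_s"],"p",s["position"],"xang",ang(M[:2,0]),"tilt",Ro.from_matrix(M).apply([0,0,1]),"F",s["contact_force"],"T",s["ft_torque"],"w",s["width"],s["gripper_force"],"q6",s["q"][5])
    if target is not None: print("tool cm",M.T@(np.array(target)-s["position"])*100)
E
python3 -c "
from h import *
st([.649,.1212,.167])"
```

```text
t 3.1 p [0.6381 0.1058 0.2492] xang 95.40047787506865 tilt [-0.0005 -0.0001 -1.    ] F [0.9521 0.1904 0.6723] T [-0.0296 -0.1094 -0.0173] w 0.09386766334282805 0.0 q6 0.013478780143166407
tool cm [1.428  1.2372 8.2154]
```

{"method": "servo_tool", "body": {"increments": [[1.4,1.2,0,0,0,0,0],[0,0,2,0,0,0,0],[0,0,2,0,0,0,0],[0,0,2,0,0,0,0],[0,0,1.0,0,0,0,0],[0,0,1.0,0,0,0,0],[0,0,0,0,0,0,0],[0,0,0,0,0,0,150]], "squeeze": 8}}

```text
time_s: 3.9
position: [0.649, 0.1209, 0.1701]
tcp_rot: [0.672, 0.74, 0.0, 0.0]
contact_force: [0.5, 1.2, -0.0]
width: 0.0887
gripper_force: 0.0
```

```bash
python3 -c "
from h import *
st([.649,.1212,.169])
cv2.imwrite('pics/t1.png',cv2.resize(get_image('scene')[180:350,140:340,::-1],None,fx=3.5,fy=3.5,interpolation=cv2.INTER_CUBIC))"
```

```text
t 3.9 p [0.649  0.1209 0.1701] xang 95.50638648324605 tilt [ 0.0008  0.0001 -1.    ] F [ 0.4706  1.174  -0.0203] T [-0.0226 -0.0513  0.0318] w 0.08873002424948694 0.0 q6 0.032665836600429245
tool cm [0.0257 0.0042 0.1148]
```

View pics/t1.png

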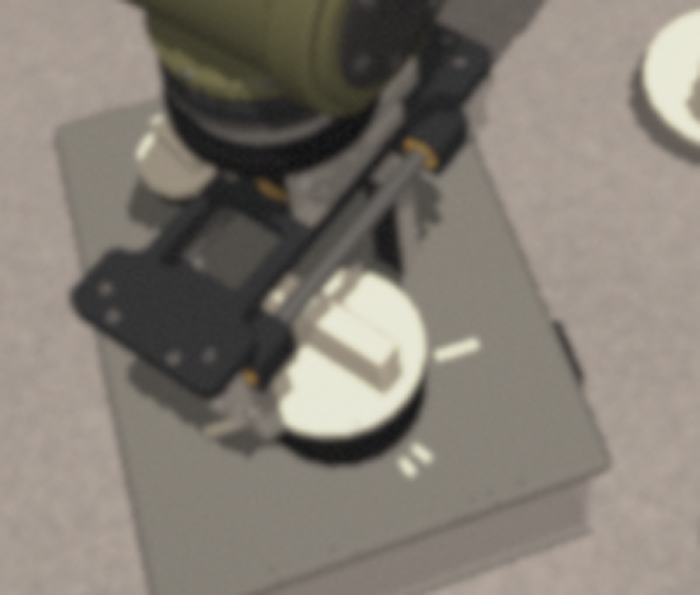

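The open fingers straddle the wing, which runs from about (310,310) to (390,360), and they sit clear of everything else. Next I close.

{"method": "servo_tool", "body": {"increments": [[0,0,0,0,0,0,200],[0,0,0,0,0,0,230],[0,0,0,0,0,0,255],[0,0,0,0,0,0,255],[0,0,0,0,0,0,255],[0,0,0,0,0,0,255],[0,0,0,0,0,0,255]]}}

```text
time_s: 4.65
position: [0.6487, 0.1209, 0.1694]
tcp_rot: [0.672, 0.74, 0.0, -0.0]
contact_force: [0.5, 0.4, 0.2]
width: 0.0294
gripper_force: 0.0
```

```bash
python3 -c "
from h import *
st()"
```

```text
t 4.65 p [0.6487 0.1209 0.1694] xang 95.52500629252383 tilt [ 0.  0. -1.] F [0.513  0.3582 0.2314] T [-0.0816 -0.0666  0.0102] w 0.029367056884782236 0.0 q6 0.03236266609552585
```

{"method": "servo_tool", "body": {"increments": [[0,0,0,0,0,0,255],[0,0,0,0,0,0,255],[0,0,0,0,0,0,255],[0,0,0,0,0,0,255]]}}

```text
time_s: 5.05
position: [0.6487, 0.121, 0.1695]
tcp_rot: [0.672, 0.74, 0.0, -0.0]
contact_force: [-0.0, 0.4, -0.7]
width: 0.0138
gripper_force: 8.0
```

```bash
python3 -c "
from h import *
st()"
```

```text
t 5.05 p [0.6487 0.121  0.1695] xang 95.52944357342365 tilt [ 0.  0. -1.] F [-0.0494  0.3863 -0.6959] T [ 0.0686 -0.1365 -0.0055] w 0.013816948538822793 8.000041544437408 q6 0.032311995527072625
```

{"method": "servo_tool", "body": {"increments": [[0,0,0,0,0,-3,255],[0,0,0,0,0,-6,255],[0,0,0,0,0,-6,255],[0,0,0,0,0,-6,255],[0,0,0,0,0,-6,255],[0,0,0,0,0,-6,255],[0,0,0,0,0,-3,255],[0,0,0,0,0,0,255]]}}

```text
time_s: 5.85
position: [0.6487, 0.1209, 0.1694]
tcp_rot: [0.41, 0.912, 0.0, -0.0]
contact_force: [0.8, 0.0, -0.4]
width: 0.0141
gripper_force: 8.0
```

```bash
python3 -c "
from h import *
st()"
```

```text
t 5.85 p [0.6487 0.1209 0.1694] xang 131.56805193418015 tilt [-0.  0. -1.] F [ 0.7688  0.0217 -0.3651] T [-0.0092 -0.2373 -0.0182] w 0.014055605445022068 7.999397367238998 q6 -0.5967101063960838
```

{"method": "servo_tool", "body": {"increments": [[0,0,0,0,0,-5,255],[0,0,0,0,0,-6,255],[0,0,0,0,0,-5,255],[0,0,0,0,0,-1,255],[0,0,0.2,0,0,0,255],[0,0,0.2,0,0,0,255],[0,0,0.1,0,0,0,255],[0,0,0,0,0,0,255]]}}

```text
time_s: 6.65
position: [0.6488, 0.1209, 0.1643]
tcp_rot: [0.272, 0.962, 0.0, 0.0]
contact_force: [3.0, 0.4, -2.8]
width: 0.0142
gripper_force: 8.0
```

```bash
python3 -c "
from h import *
st()"
```

```text
t 6.65 p [0.6488 0.1209 0.1643] xang 148.47153020667147 tilt [ 0.0002  0.0001 -1.    ] F [ 3.0051  0.4447 -2.7644] T [ 0.279  -0.8166  0.0053] w 0.014188882142849841 8.000356256961823 q6 -0.8917621846861622
```

{"method": "servo_tool", "body": {"increments": [[0,0,0.2,0,0,0,255],[0,0,0.2,0,0,0,255],[0,0,0.1,0,0,0,255],[0,0,0.1,0,0,0,255],[0,0,0,0,0,0,255]]}}

```text
time_s: 7.15
position: [0.6489, 0.121, 0.1594]
tcp_rot: [0.271, 0.963, 0.0, 0.0]
contact_force: [-0.3, 0.4, 5.4]
width: 0.0138
gripper_force: 8.0
```

```bash
python3 -c "
from h import *
st()"
```

```text
t 7.15 p [0.6489 0.121  0.1594] xang 148.52133555767614 tilt [ 0.0011  0.0001 -1.    ] F [-0.3305  0.3515  5.3916] T [ 0.0559 -0.1708 -0.0234] w 0.013768971417830414 8.00090029835701 q6 -0.8925811976879595
```

{"method": "servo_tool", "body": {"increments": [[0,0,0,0,0,4,255],[0,0,0,0,0,7,255],[0,0,0,0,0,7,255],[0,0,0,0,0,7,255],[0,0,0,0,0,7,255],[0,0,0,0,0,7,255],[0,0,0,0,0,6,255],[0,0,0,0,0,0,255]]}}

```text
time_s: 7.95
position: [0.6489, 0.1209, 0.1594]
tcp_rot: [0.62, 0.784, 0.0, 0.0]
contact_force: [-0.2, -0.3, 7.6]
width: 0.0139
gripper_force: 8.0
```

```bash
python3 -c "
from h import *
st()
cv2.imwrite('pics/t2.png',cv2.resize(get_image('scene')[180:350,140:340,::-1],None,fx=3.5,fy=3.5,interpolation=cv2.INTER_CUBIC))"
```

```text
t 7.95 p [0.6489 0.1209 0.1594] xang 103.30268787027552 tilt [ 0.0009 -0.0001 -1.    ] F [-0.2359 -0.2873  7.5917] T [-0.0012 -0.0632 -0.1316] w 0.013897060678397369 8.011221885681152 q6 -0.10336457989268115
```

View pics/t2.png

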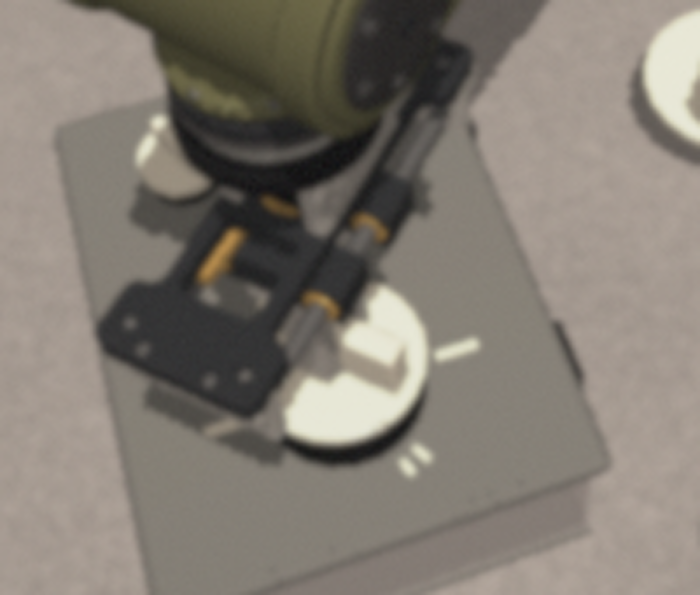

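The disc sits lower on the neck, with its lower edge about 10 px down in the crop, and the wing is turning with the gripper. I'll continue to the stop.

{"method": "servo_tool", "body": {"increments": [[0,0,0,0,0,5,255],[0,0,0,0,0,6,255],[0,0,0,0,0,5,255],[0,0,0,0,0,3,255],[0,0,0,0,0,1,255],[0,0,0,0,0,0,255]]}}

```text
time_s: 8.6
position: [0.6489, 0.1209, 0.1594]
tcp_rot: [0.746, 0.666, 0.0, 0.0]
contact_force: [-0.6, -0.1, 6.7]
width: 0.0141
gripper_force: 8.0
```

```bash
python3 -c "
from h import *
st()"
```

```text
t 8.6 p [0.6489 0.1209 0.1594] xang 83.486850721185 tilt [ 0.0009 -0.0001 -1.    ] F [-0.6022 -0.0817  6.6816] T [-0.0816 -0.0011  0.0887] w 0.014053020511366589 8.012178540229797 q6 0.24249405206356928
```

{"method": "servo_tool", "body": {"increments": [[0,0,0,0,0,1,255],[0,0,0,0,0,1,255],[0,0,0,0,0,0,255]]}}

```text
time_s: 8.9
position: [0.649, 0.1208, 0.1594]
tcp_rot: [0.758, 0.653, 0.0, 0.0]
contact_force: [1.5, -0.2, 5.7]
width: 0.0142
gripper_force: 8.1
```

```bash
python3 -c "
from h import *
st()"
```

```text
t 8.9 p [0.649  0.1208 0.1594] xang 81.4938355465513 tilt [ 0.0012 -0.0001 -1.    ] F [ 1.5254 -0.2303  5.7235] T [-0.0474 -0.2338  0.1898] w 0.014162422697844927 8.068156018853188 q6 0.27723394503773563
```

Torque is rising at 67°, so the cap is at the stop. Next I release, rise and look.

{"method": "servo_tool", "body": {"increments": [[0,0,0,0,0,0,200],[0,0,0,0,0,0,100],[0,0,0,0,0,0,0],[0,0,0,0,0,0,0],[0,0,0,0,0,0,0],[0,0,0,0,0,0,0],[0,0,0,0,0,0,0],[0,0,0,0,0,0,0]]}}

```text
time_s: 9.7
position: [0.6487, 0.1209, 0.1585]
tcp_rot: [0.757, 0.653, 0.0, -0.0]
contact_force: [0.0, 0.1, 0.3]
width: 0.0727
gripper_force: 0.0
```

{"method": "servo_tool", "body": {"increments": [[0,0,-1,0,0,0,0],[0,0,-2,0,0,0,0],[0,0,-3,0,0,0,0],[0,0,-3,0,0,0,0],[0,0,-3,0,0,0,0],[0,-4,0,0,0,0,0],[0,-4,0,0,0,0,0],[0,-4,0,0,0,0,0]]}}

```text
time_s: 10.5
position: [0.5285, 0.1387, 0.2791]
tcp_rot: [0.757, 0.653, 0.0, 0.0]
contact_force: [0.1, -0.8, 0.4]
width: 0.0938
gripper_force: 0.0
```

{"method": "servo_tool", "body": {"increments": [[0,-4,0,0,0,0,0],[0,-4,0,0,0,0,0],[0,-4,0,0,0,0,0],[0,-4,0,0,0,0,0],[0,0,0,0,0,0,0],[0,0,0,0,0,0,0]]}}

```text
time_s: 11.1
position: [0.3718, 0.1624, 0.2796]
tcp_rot: [0.757, 0.653, 0.001, 0.0]
contact_force: [0.5, -0.0, 0.7]
width: 0.0939
gripper_force: 0.0
```

```bash
python3 -c "
from h import *
st()
cv2.imwrite('pics/t3.png',cv2.resize(get_image('scene')[180:350,140:340,::-1],None,fx=3.5,fy=3.5,interpolation=cv2.INTER_CUBIC))"
```

```text
t 11.1 p [0.3718 0.1624 0.2796] xang 81.57487449069272 tilt [ 0.0023  0.0007 -1.    ] F [ 0.5104 -0.0031  0.6821] T [-0.0728 -0.0586 -0.0194] w 0.09392825443293558 0.0 q6 0.46848826558724554
```

View pics/t3.png

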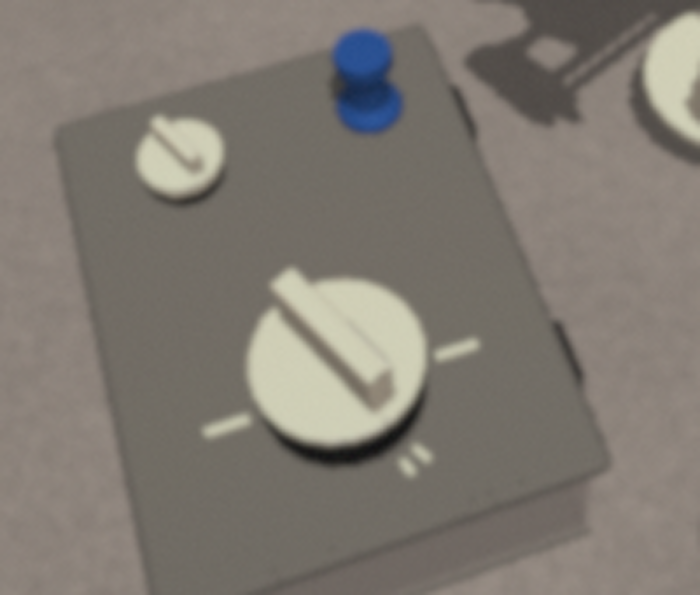

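The cap sits low and flat, its wing (275,280)-(385,385) points at the double ribs at (415,460), and the rook is standing.

```bash
python3 -c "
from rig import *
print(finish_job())"
```

```text
the job is handed in; nothing more can be done
None
```

The job is handed in: the cap dropped at the start ribs, was turned clockwise about 67° to its stop so its wing points at the double ribs, and was released, with the rook untouched; no verdict was returned.

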